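# Put away mounts and objective after a microscope session

### The job

Clear up after the microscope session: put the two black copper mounts in the black tray with the copper-coloured ends and the two green steel mounts in the green tray with the silver ends, one mount to a bay, and the objective in the blue cradle. Set each one down upright and flat on the floor of its bay without dropping it, and leave the amber jar and the red blower where they are.

Things in the scene. Friction and masses are not known exactly. Their poses are not given: they have to be found in the camera images.
- copper_round: loose specimen mount: upright black resin cylinder, 40 mm diameter, 30 mm tall, about 85 g, with a polished copper disc 27 mm across in its top face. Origin: centre of the underside; z up along its axis.
- copper_bar: loose specimen mount: upright black resin cylinder, 40 mm diameter, 30 mm tall, about 85 g, with a polished copper strip 12 by 30 mm in its top face. Origin: centre of the underside; z up along its axis.
- steel_round: loose specimen mount: upright green resin cylinder, 40 mm diameter, 30 mm tall, about 85 g, with a polished silver-coloured steel disc 27 mm across in its top face. Origin: centre of the underside; z up along its axis.
- steel_bar: loose specimen mount: upright green resin cylinder, 40 mm diameter, 30 mm tall, about 85 g, with a polished silver-coloured steel strip 12 by 30 mm in its top face. Origin: centre of the underside; z up along its axis.
- objective: loose microscope objective standing upright: black barrel 36 mm diameter to 40 mm height, with a blue ring near its top (35 to 40 mm), then a blue cone narrowing to 27 mm at 52 mm, where the pale glass is; about 180 g. Origin: centre of the underside; z up along its axis.
- copper_tray: fixed open black tray, 74 mm (its x) by 166 mm (its y) by 10 mm high, with 10 mm copper-coloured strips along its short ends. A 4 mm copper-coloured divider makes two bays along y, centred at y = +37.5 and -37.5 mm, each 66 mm (x) by 71 mm (y) inside; side walls 4 mm, floor 4 mm and rim 10 mm above the underside. Origin: centre of the underside, on the work surface; z up. Yaw varies.
- steel_tray: fixed open green tray, 74 mm (its x) by 166 mm (its y) by 10 mm high, with 10 mm silver-coloured strips along its short ends. A 4 mm silver-coloured divider makes two bays along y, centred at y = +37.5 and -37.5 mm, each 66 mm (x) by 71 mm (y) inside; side walls 4 mm, floor 4 mm and rim 10 mm above the underside. Origin: centre of the underside, on the work surface; z up. Yaw varies.
- lens_cradle: fixed blue open square cradle for the objective, 74 by 74 by 10 mm high, one bay 66 by 66 mm inside, walls 4 mm thick, floor 4 mm above the underside. Origin: centre of the underside, on the work surface; x and y along its sides, z up. Place and yaw vary.
- jar: bystander: amber jar with a white cap, 48 mm diameter, 62 mm tall, loose, to one side of the work. Origin: centre of the underside.
- blower: bystander: red dust blower, a bulb up to 58 mm diameter with a thin nozzle, 105 mm tall, loose, standing on the other side of the work. Origin: centre of the underside.

How it is judged (in metres and radians):
At the end, for the whole second after the job is handed in: Copper mounts in the copper tray, steel mounts in the steel tray, one to a bay (within 16 mm of its middle across the tray, 19 mm along it), objective in the cradle (within 16 mm both ways); all upright to 0.08 rad, undersides 1 to 7 mm above the tray's, at rest (0.02 m/s, 0.3 rad/s) (x of copper_round in the frame of copper_tray between -0.016 and 0.016 m and z of copper_round in the frame of copper_tray between 0.001 and 0.007 m and angle between each of copper_round, copper_bar, steel_round, steel_bar, objective's own z axis and vertical below 0.08 rad and linear speed of each of copper_round, copper_bar, steel_round, steel_bar, objective below 0.02 m/s and angular speed of each of copper_round, copper_bar, steel_round, steel_bar, objective below 0.3 rad/s and (y of copper_round in the frame of copper_tray between 0.018 and 0.057 m or y of copper_round in the frame of copper_tray between -0.057 and -0.018 m) and x of copper_bar in the frame of copper_tray between -0.016 and 0.016 m and z of copper_bar in the frame of copper_tray between 0.001 and 0.007 m and (y of copper_bar in the frame of copper_tray between 0.018 and 0.057 m or y of copper_bar in the frame of copper_tray between -0.057 and -0.018 m) and x of steel_round in the frame of steel_tray between -0.016 and 0.016 m and z of steel_round in the frame of steel_tray between 0.001 and 0.007 m and (y of steel_round in the frame of steel_tray between 0.018 and 0.057 m or y of steel_round in the frame of steel_tray between -0.057 and -0.018 m) and x of steel_bar in the frame of steel_tray between -0.016 and 0.016 m and z of steel_bar in the frame of steel_tray between 0.001 and 0.007 m and (y of steel_bar in the frame of steel_tray between 0.018 and 0.057 m or y of steel_bar in the frame of steel_tray between -0.057 and -0.018 m) and x of objective in the frame of lens_cradle between -0.016 and 0.016 m and z of objective in the frame of lens_cradle between 0.001 and 0.007 m and y of objective in the frame of lens_cradle between -0.016 and 0.016 m); the robot touches nothing.
It fails at once if a mount or the objective is dropped or flung: clear of the fingers, more than 25 mm above the table and faster than 0.4 m/s ((height (world z) of copper_round above 0.025 m and contact force between the fingers and copper_round below 0.02 N and linear speed of copper_round above 0.4 m/s) or (height (world z) of copper_bar above 0.025 m and contact force between the fingers and copper_bar below 0.02 N and linear speed of copper_bar above 0.4 m/s) or (height (world z) of steel_round above 0.025 m and contact force between the fingers and steel_round below 0.02 N and linear speed of steel_round above 0.4 m/s) or (height (world z) of steel_bar above 0.025 m and contact force between the fingers and steel_bar below 0.02 N and linear speed of steel_bar above 0.4 m/s) or (height (world z) of objective above 0.025 m and contact force between the fingers and objective below 0.02 N and linear speed of objective above 0.4 m/s)).
It fails at once if the jar or the blower is moved more than 15 mm (distance of any of jar, blower from where it was at the start of the episode above 0.015 m).
It also fails if it takes over 106 s, if anything falls off the work surface, if the arm or the gripper's body presses on something with over 40 N, if the wrist force passes 120 N, or if a joint passes its speed limit or range.

### The arm

A 7-joint arm with a two-finger parallel gripper is mounted at the origin on the work surface. World frame = base frame: x ahead of the robot, y to its left, z up, the work surface at z = 0. Lengths are in m, angles in degrees, forces in N, time in s.
With the tool pointing down it reaches from about 0.35 to 0.9 m from the base axis. Payload 8.1 kg.
Tool frame: the origin (TCP) lies at the very end of the fingers, on their centre line; the grasp point (between the pads) lies 19 mm behind it (arm.grip_point_offset is the distance from the TCP to the grasp point, in m); z points along the fingers, y is the direction in which the jaws open and shut (so a half turn about z gives the same grasp; the last joint's range is limited). The gripper opens to 85 mm and grips with 20 to 120 N. Pads are 22 mm wide; open, the fingers measure 114 mm over their backs; the gripper's body (76 mm by 85 mm) begins 54 mm behind the grasp point. The pads swing forward as they close: fully open they stand 13 mm farther back than shut.
Start: joints at [70.268, 24.895, 1.432, 90.138, -0.665, 64.973, -4.303], TCP at [0.15, -0.607, 0.231] pointing down, gripper open.
Joint ranges: [-149.89, 149.89], [-25.12, 119.58], [-72.63, 75.52], [4.76, 147.25], [-75.54, 255.54], [6.69, 114.76], [-157.13, 157.13]. Speed limits (degrees/s): [127.2, 127.2, 172.46, 172.46, 180, 180, 180].

### API

Orientations are given as [roll, pitch, yaw] about the fixed x, y, z axes, in that order (R = Rz(yaw) Ry(pitch) Rx(roll)).
In Python, from plant import arm gives the robot as it stands.
- The arm moves only by the tool drive_tool, never from a script. Its argument "steps" is a list of rows, each a list of 6 numbers: the shift along the world's x, y, z in m, then the turn, a rotation vector about the world's x, y, z in rad. A call has exactly 5 rows; each row shifts and turns the commanded pose from where the row before left it; what a row does not reach is not made up. A row lasts 1/12 s, in which the tool goes at most 41.7 mm and 7.16 degrees, less where a joint would pass 70% of its speed; a pose out of reach is approached as far as the arm can. A call with a gripper value outside its range is refused whole. "grip" is the finger opening in m, from 0 to 0.0854, set as the call begins (left out, the last holds). The fingers move at their own pace and stop on an object; "force" is the grip in N (left out, the last holds). Time passes only in rows, so rows that do not move let the fingers close, or fill a call up. It gives the time, the measured TCP pose, the force and the opening at its end, in the units of the state.
- arm.get_obs(): the state, without advancing time (a new reading comes with each control period).
- arm.get_image(name): name is "scene" or "top" or "wrist"; returns the picture (384x512x3 uint8, red, green, blue); there is no depth.
- arm.get_calibration(name): a dict with "fx", "fy", "cx", "cy" (pixels), "T" (4x4, takes a point from camera to world coordinates); the wrist camera has in their place "mount" (4x4, takes a point from camera to tool coordinates, whose origin is the TCP and whose axes are the flange's). Camera axes: x right, y down, z forward; pixel columns grow to the right and rows downward; lengths in m; the calibration is good to about 2 mm. The wrist camera is an equidistant fisheye: a pixel r from the principal point sees the ray r / f radians off the axis. A picture is of the moment at which its call begins: read the wrist's pose just before it. get_calibration takes no time and is no camera call.
- arm.sign_off(): hands the job in, once; it reports no verdict.
The state is a dict: "clock": time; "joint_pos": joint angles; "qd": joint speeds; "effort": joint torques, N m; "tool_pos": TCP position; "tcp_rot": TCP orientation; "force": force on the tool from outside, world axes, zero at the start; "ft_torque": the same for the moment, N m; "gripper_width": opening from 0.0 (shut) to 1.0 (fully open).
Only numpy, scipy, OpenCV 4.12 (cv2) and the standard library are available. Lean on these libraries where they do the work, as an engineer would, in place of code of your own. Each camera call takes 0.05 s, during which the arm holds its last target. There are 200 camera calls.

## Working session

There is one attempt and no reset: what is moved stays moved. The work goes in short steps, Python scripts to look and compute and a tool call to move; the robot and the scene stay as the last step left them, time stands still between calls to the robot, and variables do not carry over. Pictures are saved under pics/ and viewed, on a budget of 14 in all, crops included, one or two more only if the job needs it, and the job is handed in when it is done.

Besides the shell and the picture viewer there is one more tool, called after "Request:" as name([rows], argument=value, ...), one row to a line, values as JSON. drive_tool: Moves the arm, as the interface text tells. Its arguments: {"type":"object","properties":{"steps":{"type":"array"},"grip":{"type":"number"},"force":{"type":"number"}},"required":["steps"]}

```bash
ls; mkdir -p pics
python3 - <<'E'
from plant import arm
import cv2
print(arm.get_obs(), arm.grip_point_offset)
for n in ("top","scene"):
    c=arm.get_calibration(n); print(n,c)
    cv2.imwrite(f"pics/{n}0.png",arm.get_image(n)[:,:,::-1])
E
```

```text
pics
{'clock': 0.0, 'joint_pos': array([70.26726305, 24.9381768 ,  1.42985336, 90.18974533, -0.66365261,
       64.97236328, -4.30294069]), 'qd': array([-0.04841291,  0.07016294,  0.0328205 ,  0.02235834,  0.04286385,
       -0.02286345, -0.02447541]), 'effort': array([-4.49189356e-04, -6.70464563e+01,  1.02504596e+00, -3.16214561e+01,
        1.56568590e-02,  1.23715913e-02, -4.14515296e-05]), 'tool_pos': array([ 0.14948487, -0.60633795,  0.23050272]), 'tcp_rot': array([-1.79908428e+02,  8.84334888e-03,  1.38514782e+01]), 'force': array([0.39591481, 0.09134159, 0.12277835]), 'ft_torque': array([0.008566  , 0.01024699, 0.01495857]), 'gripper_width': 1.0008200499580016} 0.0187
top {'fx': 353.66233263079954, 'fy': 353.66233263079954, 'cx': 255.6409496107029, 'cy': 192.00116247329228, 'T': array([[ 0.00645141, -0.97210194,  0.23447004,  0.32897863],
       [-0.99997563, -0.00689704, -0.00108063, -0.0028118 ],
       [ 0.00266763, -0.23445735, -0.97212275,  0.93749682],
       [ 0.        ,  0.        ,  0.        ,  1.        ]])}
scene {'fx': 377.66843900141725, 'fy': 377.66843900141725, 'cx': 257.1917246811338, 'cy': 189.05510437309474, 'T': array([[ 0.11957155,  0.75404338, -0.64584923,  1.14918391],
       [ 0.99280215, -0.08634214,  0.08299952, -0.0971979 ],
       [ 0.00682124, -0.65112489, -0.75893995,  0.75986864],
       [ 0.        ,  0.        ,  0.        ,  1.        ]])}
```

View pics/top0.png

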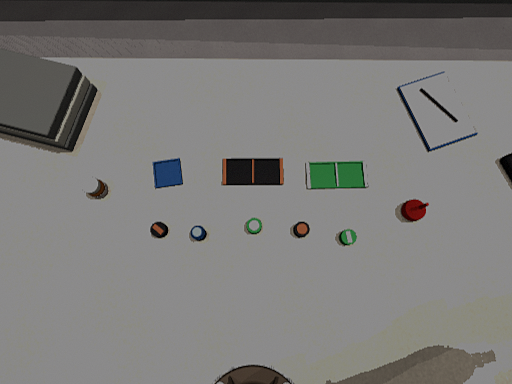

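View pics/scene0.png

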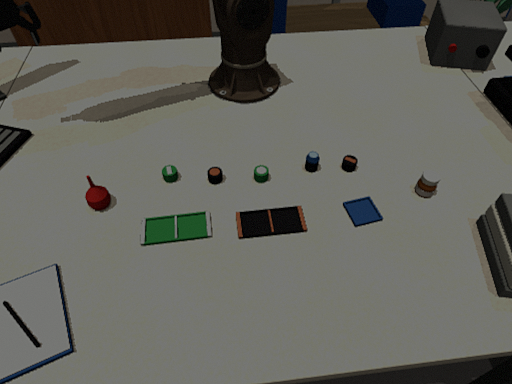

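The top view shows:
- **Targets:** blue cradle (168,173), copper tray (252,171) and steel tray (337,175).
- **Loose parts:** copper_bar (159,230), objective (198,233), steel_round (254,226), copper_round (301,229) and steel_bar (347,237).
- **Bystanders:** jar (97,188) and blower (414,210).

The scene view agrees. Next I'll measure all of these in both views.

```bash
cat > h.py <<'E'
import numpy as np, cv2
from plant import arm
def cast(c,uv,z):
    T=c["T"]; d=T[:3,:3]@np.array([(uv[0]-c["cx"])/c["fx"],(uv[1]-c["cy"])/c["fy"],1.])
    o=T[:3,3]; return (o+d*(z-o[2])/d[2])[:2]
def masks(im):
    h,s,v=cv2.split(cv2.cvtColor(im,cv2.COLOR_RGB2HSV))
    f=lambda lo,hi,sm=110,vm=40:((h>=lo)&(h<=hi)&(s>sm)&(v>vm)).astype(np.uint8)
    return dict(copper=f(3,20,90,60),green=f(45,80),blue=f(95,125),dark=(v<55).astype(np.uint8))
def blobs(m,lo=8):
    cs,_=cv2.findContours(m,cv2.RETR_EXTERNAL,cv2.CHAIN_APPROX_NONE)
    return [c for c in cs if cv2.contourArea(cv2.convexHull(c))>=lo]
E
python3 - <<'E'
from h import *
roi=dict(top=(80,150,440,260),scene=(80,145,445,250))
for n in ("top","scene"):
    im=cv2.imread(f"pics/{n}0.png")[:,:,::-1].copy(); c=arm.get_calibration(n)
    x0,y0,x1,y1=roi[n]
    k=4  # upsample for subpixel contours
    big=cv2.resize(im[y0:y1,x0:x1],None,fx=k,fy=k,interpolation=cv2.INTER_CUBIC)
    tp=lambda p:((np.asarray(p,float)+.5)/k-.5+[x0,y0])
    print("==",n)
    for name,m in masks(big).items():
        for b in blobs(m,150):
            hull=cv2.convexHull(b); M=cv2.moments(hull); p=np.array([M["m10"],M["m01"]])/M["m00"]
            r=cv2.minAreaRect(b)
            P=tp(p); big_=cv2.contourArea(hull)/k/k>400
            z=.01 if big_ else (.03 if name!="blue" else .045)
            print(name,"px",P.round(1),"A",round(cv2.contourArea(hull)/k/k),"xy",cast(c,P,z).round(4),end=" ")
            if name=="green" and not big_ or name=="blue" and not big_:
                f=np.zeros(m.shape,np.uint8); cv2.fillPoly(f,[hull],1)
                q=(cv2.erode(f,np.ones((5,5)))>0)&(m==0); 
                q2=blobs(q.astype(np.uint8),60)
                if q2:
                    b2=max(q2,key=cv2.contourArea); M=cv2.moments(cv2.convexHull(b2)); pp=tp([M["m10"]/M["m00"],M["m01"]/M["m00"]])
                    print("insert",pp.round(1),round(M["m00"]/k/k),cast(c,pp,.03 if name=="green" else .052).round(4),end="")
            if big_:
                w=np.array([cast(c,tp(q),.01) for q in hull[:,0]],np.float32); R=cv2.minAreaRect(w)
                print("rect",np.round(R[0],4),np.round(R[1],4),round(R[2],1),end="")
            print()
E
```

```text
== top
copper px [157.5 228.7] A 63 xy [0.4488 0.248 ] 
copper px [301.7 228.4] A 94 xy [ 0.4523 -0.123 ] 
copper px [100.5 189.1] A 20 xy [0.5528 0.4061] 
copper px [252.6 170.6] A 47 xy [0.6068 0.0047] 
copper px [224.  171.7] A 97 xy [0.6033 0.0812] 
copper px [281.  170.9] A 92 xy [ 0.6065 -0.0715] 
green px [348.1 236.6] A 179 xy [ 0.4319 -0.2415] insert [348.6 236.4] 67 [ 0.4324 -0.2429]
green px [253.7 225.4] A 178 xy [0.4591 0.0005] insert [253.7 224.9] 94 [0.4604 0.0006]
green px [336.6 174.7] A 1385 xy [ 0.6029 -0.2247] rect [ 0.6031 -0.2246] [0.0748 0.1455] 2.1
blue px [197.4 232.3] A 149 xy [0.4385 0.1427] insert [196.4 231.5] 74 [0.4397 0.144 ]
blue px [167.1 172.8] A 706 xy [0.605  0.2383] rect [0.6054 0.2383] [0.0745 0.0744] 9.3
dark px [342.2 238.7] A 64 xy [ 0.4266 -0.2261] 
dark px [252.  232.4] A 10 xy [0.4411 0.0047] 
dark px [200.5 233.8] A 108 xy [0.4365 0.1368] 
dark px [300.8 229.2] A 193 xy [ 0.4501 -0.1207] 
dark px [158.8 229.5] A 212 xy [0.4468 0.2445] 
dark px [422.  205.9] A 20 xy [ 0.5135 -0.4395] 
dark px [407.4 212. ] A 178 xy [ 0.4971 -0.3997] 
dark 
[... 968 characters left out ...]
25.3] A 341 xy [ 0.6122 -0.2694] 
dark px [189.8 214.8] A 60 xy [ 0.5905 -0.188 ] 
dark px [270.3 222.2] A 1680 xy [0.6202 0.0038] rect [0.6178 0.0045] [0.0795 0.1632] 0.8
dark px [359.9 216. ] A 419 xy [0.627  0.2265] rect [0.6331 0.2212] [0.1021 0.0552] 54.0
dark px [364.4 205.7] A 299 xy [0.6117 0.2382] 
dark px [101.7 202.5] A 248 xy [ 0.5278 -0.4029] 
dark px [ 92.5 182.9] A 58 xy [ 0.4592 -0.4359] 
dark px [425.2 187. ] A 341 xy [0.5702 0.4123] 
dark px [260.9 177. ] A 121 xy [ 0.4877 -0.0028] 
dark px [170.7 176.8] A 126 xy [ 0.4603 -0.2369] 
dark px [214.8 175.3] A 218 xy [ 0.468  -0.1223] 
dark px [349.  163.3] A 210 xy [0.4651 0.2408] 
dark px [311.6 163.2] A 200 xy [0.4533 0.14  ]
```

Averaging the two views, which agree to about 5 mm apart from the objective, where x differs by about 9 mm:

| Item | x, y (m) |
|---|---|
| steel_bar | .434, -.243 |
| copper_round | .453, -.123 |
| steel_round | .461, .000 |
| objective | .442, .142 |
| copper_bar | .450, .248 |

| Target | x, y (m) |
|---|---|
| Steel tray bays | .604, -.1875 and .6065, -.2625 |
| Copper tray bays (re-cast at z = .01) | .613, .042 and .615, -.033 |
| Cradle | .6075, .238 |

The jaws go along world x (yaw 90). The fingertips stay above the tray rims.

Request:
drive_tool([
  [0.019,0.0242,-0.0073,0,0,0.0886],
  [0.019,0.0242,-0.0073,0,0,0.0886],
  [0.019,0.0242,-0.0073,0,0,0.0886],
  [0.019,0.0242,-0.0073,0,0,0.0886],
  [0.019,0.0242,-0.0073,0,0,0.0886],
], grip=0.085, force=40)

```text
clock: 0.52
tool_pos: [0.2451, -0.4844, 0.1942]
tcp_rot: [-180.0, -0.0, 39.5]
force: [0.1, -0.7, -0.4]
gripper_width: 0.997
```

Request:
drive_tool([
  [0.019,0.0242,-0.0073,0,0,0.0886],
  [0.019,0.0242,-0.0073,0,0,0.0886],
  [0.019,0.0242,-0.0073,0,0,0.0886],
  [0.019,0.0242,-0.0073,0,0,0.0886],
  [0.019,0.0242,-0.0073,0,0,0.0886],
])

```text
clock: 0.93
tool_pos: [0.3401, -0.3634, 0.1579]
tcp_rot: [-180.0, -0.0, 64.9]
force: [0.6, 0.5, -0.7]
gripper_width: 0.999
```

Request:
drive_tool([
  [0.019,0.0242,-0.0073,0,0,0.0886],
  [0.019,0.0242,-0.0073,0,0,0.0886],
  [0.019,0.0242,-0.0073,0,0,0.0886],
  [0.019,0.0242,-0.0073,0,0,0.0886],
  [0.019,0.0242,-0.0073,0,0,0.0886],
])

```text
clock: 1.35
tool_pos: [0.4351, -0.2425, 0.1214]
tcp_rot: [-180.0, -0.0, 90.2]
force: [0.5, -0.8, -0.8]
gripper_width: 0.995
```

Request:
drive_tool([
  [0,0,0,0,0,0],
  [0,0,0,0,0,0],
  [0,0,0,0,0,0],
  [0,0,0,0,0,0],
  [0,0,0,0,0,0],
])

```text
clock: 1.77
tool_pos: [0.4339, -0.245, 0.1219]
tcp_rot: [-180.0, 0.0, 89.8]
force: [0.2, -0.4, 1.1]
gripper_width: 0.998
```

Run:
```python
from h import *
c=arm.get_calibration("wrist"); print({k:(np.round(v,3)) for k,v in c.items()})
cv2.imwrite("pics/w1.png",arm.get_image("wrist")[:,:,::-1])
```

```text
{'fx': np.float64(297.319), 'fy': np.float64(297.319), 'cx': np.float64(254.291), 'cy': np.float64(189.269), 'mount': array([[ 0.001, -0.952, -0.306,  0.08 ],
       [ 1.   ,  0.001,  0.   , -0.001],
       [ 0.   , -0.306,  0.952, -0.143],
       [ 0.   ,  0.   ,  0.   ,  1.   ]])}
```

View pics/w1.png

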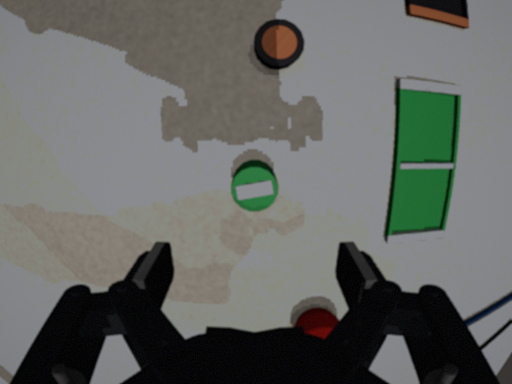

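The wrist view shows steel_bar between the fingers at (255,188), copper_round at (278,42) and the steel tray around (425,160). I'll cross-check positions with this view.

```bash
cat >> h.py <<'E'
from scipy.spatial.transform import Rotation as Ro
def wcast(uv,z,o):
    c=arm.get_calibration("wrist"); d=np.array([uv[0]-c["cx"],uv[1]-c["cy"]])/c["fx"]; r=np.hypot(*d)
    v=np.array([*(d/max(r,1e-9)*np.sin(r)),np.cos(r)])
    R=Ro.from_euler("xyz",o["tcp_rot"],degrees=True).as_matrix(); M=c["mount"]
    p=np.array(o["tool_pos"])+R@M[:3,3]; w=R@M[:3,:3]@v
    return (p+w*(z-p[2])/w[2])[:2]
E
python3 - <<'E'
from h import *
im=cv2.imread("pics/w1.png")[:,:,::-1].copy(); o=arm.get_obs(); print(o["tool_pos"],o["tcp_rot"])
print("dist", [wcast(p,.03,o).round(4) for p in ((255,190),(278.5,42))])
for name,m in masks(im).items():
    if name=="dark": continue
    for b in blobs(m,100):
        h=cv2.convexHull(b); M=cv2.moments(h); A=cv2.contourArea(h); P=(M["m10"]/A,M["m01"]/A); z=.01 if A>3000 else .03
        w=np.array([wcast(q,z,o) for q in h[:,0]],np.float32); R=cv2.minAreaRect(w)
        print(name,np.round(P,1),A,wcast(P,z,o).round(4),"rect",np.round(R[0],4),np.round(R[1],4),round(R[2],1))
E
```

```text
[ 0.43401787 -0.24492623  0.12197733] [-1.79996768e+02  3.12190635e-02  8.98580137e+01]
dist [array([ 0.4336, -0.2417]), array([ 0.452 , -0.1215])]
copper [279.5  41.8] 938.0 [ 0.4528 -0.1214] rect [ 0.453  -0.1212] [0.0276 0.0272] 47.3
copper [438.1  15.3] 606.0 [ 0.5965 -0.079 ] rect [ 0.5991 -0.0785] [0.0678 0.0103] 1.1
green [254.  187.5] 1593.0 [ 0.4329 -0.2395] rect [ 0.4329 -0.24  ] [0.0392 0.0368] 88.6
green [451.3 163.2] 631.5 [ 0.6201 -0.2154] rect [ 0.6228 -0.2177] [0.004  0.1328] 1.6
green [420.8 160.6] 7832.5 [ 0.5959 -0.2183] rect [ 0.6011 -0.223 ] [0.0679 0.1447] 1.7
blue [488.3 311.1] 111.0 [ 0.7617 -0.4214] rect [ 0.7647 -0.4213] [0.0874 0.0059] 20.6
```

Request:
drive_tool([
  [0,0.004,-0.03,0,0,0],
  [0,0,-0.03,0,0,0],
  [0,0,-0.03,0,0,0],
  [0,0,-0.02,0,0,0],
  [0,0,-0.008,0,0,0],
])

```text
clock: 2.23
tool_pos: [0.4328, -0.2399, 0.0014]
tcp_rot: [-179.8, -0.1, 89.9]
force: [-1.0, 0.6, -0.8]
gripper_width: 0.991
```

Request:
drive_tool([
  [0,0,0,0,0,0],
  [0,0,0,0,0,0],
  [0,0,0,0,0,0],
  [0,0,0,0,0,0],
  [0,0,0,0,0,0],
], grip=0.02, force=50)

```text
clock: 2.65
tool_pos: [0.4355, -0.2404, 0.0054]
tcp_rot: [179.9, 0.1, 90.0]
force: [-1.6, 0.8, 7.2]
gripper_width: 0.435
```

Request:
drive_tool([
  [0,0,0,0,0,0],
  [0,0,0,0,0,0],
  [0,0,0,0,0,0],
  [0,0,0,0,0,0],
  [0,0,0,0,0,0],
])

```text
clock: 3.07
tool_pos: [0.4356, -0.2404, 0.0055]
tcp_rot: [179.9, 0.1, 90.0]
force: [-0.5, 0.9, 7.6]
gripper_width: 0.44
```

Request:
drive_tool([
  [0,0,0.005,0,0,0],
  [0,0,0.015,0,0,0],
  [0,0,0.02,0,0,0],
  [0,0,0.02,0,0,0],
  [0,0,0,0,0,0],
])

```text
clock: 3.48
tool_pos: [0.4368, -0.2407, 0.0678]
tcp_rot: [179.7, 0.2, 90.0]
force: [1.1, -0.1, -0.2]
gripper_width: 0.434
```

Run:
```python
from h import *
a=arm.get_image("wrist")[150:384,100:400,::-1]; b=arm.get_image("scene")[120:250,100:260,::-1]
o=arm.get_obs();print(o["force"],o["gripper_width"],o["tool_pos"])
a=cv2.resize(a,(480,374)); b=cv2.resize(b,(460,374),interpolation=cv2.INTER_CUBIC)
cv2.imwrite("pics/g1.png",np.hstack([a,b])[:, :])
i=cv2.imread("pics/g1.png"); cv2.imwrite("pics/g1.png",cv2.resize(i,(800,318)))
```

```text
[ 0.00152246  1.1121155  -0.9153466 ] 0.43371131686982883 [ 0.43524969 -0.24035722  0.06501573]
```

View pics/g1.png

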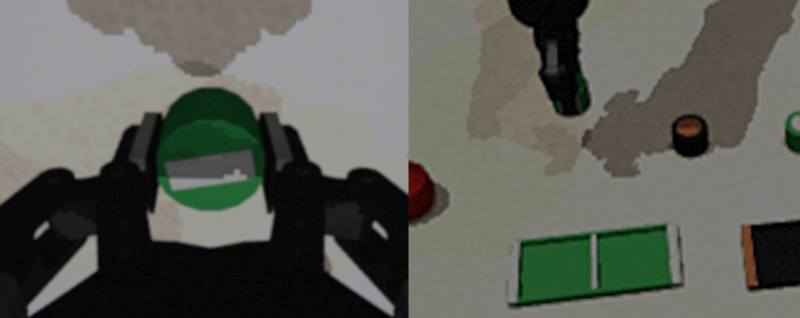

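steel_bar is held upright between the pads at (210,150) in the crop. Next I move it to the steel tray's -y bay.

Request:
drive_tool([
  [0.0345,-0.0043,0,0,0,0],
  [0.0345,-0.0043,0,0,0,0],
  [0.0345,-0.0043,0,0,0,0],
  [0.0345,-0.0043,0,0,0,0],
  [0.0345,-0.0043,0,0,0,0.017],
])

```text
clock: 4.0
tool_pos: [0.6079, -0.2614, 0.0627]
tcp_rot: [-179.9, -0.0, 91.0]
force: [-0.5, -0.4, -0.7]
gripper_width: 0.433
```

Request:
drive_tool([
  [0,0,0,0,0,0],
  [0,0,0,0,0,0.017],
  [0,0,-0.01,0,0,0],
  [0,0,-0.016,0,0,0],
  [0,0,-0.01,0,0,0],
])

```text
clock: 4.42
tool_pos: [0.6047, -0.2614, 0.0257]
tcp_rot: [-179.8, -0.0, 91.9]
force: [-0.5, 0.1, -0.5]
gripper_width: 0.436
```

Request:
drive_tool([
  [0,0,-0.008,0,0,0],
  [0,0,-0.005,0,0,0],
  [0,0,-0.003,0,0,0],
  [0,0,-0.002,0,0,0],
  [0,0,0,0,0,0],
])

```text
clock: 4.83
tool_pos: [0.6072, -0.2614, 0.01]
tcp_rot: [180.0, 0.0, 91.9]
force: [-0.4, 0.5, -1.0]
gripper_width: 0.436
```

Request:
drive_tool([
  [0,0,0,0,0,0],
  [0,0,0,0,0,0],
  [0,0,0,0,0,0],
  [0,0,0,0,0,0],
  [0,0,0,0,0,0],
])

```text
clock: 5.25
tool_pos: [0.6072, -0.2614, 0.01]
tcp_rot: [180.0, 0.0, 91.9]
force: [-0.0, 0.2, 0.1]
gripper_width: 0.434
```

Request:
drive_tool([
  [0,0,-0.001,0,0,0],
  [0,0,0,0,0,0],
  [0,0,-0.001,0,0,0],
  [0,0,0,0,0,0],
  [0,0,0,0,0,0],
])

```text
clock: 5.67
tool_pos: [0.6074, -0.2614, 0.0095]
tcp_rot: [180.0, 0.0, 91.9]
force: [-5.5, 1.7, 14.4]
gripper_width: 0.441
```

Request:
drive_tool([
  [0,0,0.001,0,0,0],
  [0,0,0,0,0,0],
  [0,0,0,0,0,0],
  [0,0,0,0,0,0],
  [0,0,0,0,0,0],
], grip=0.085)

```text
clock: 6.08
tool_pos: [0.607, -0.2613, 0.0086]
tcp_rot: [-180.0, -0.0, 91.9]
force: [-0.2, -0.3, -0.3]
gripper_width: 0.994
```

Request:
drive_tool([
  [0,0,0.01,0,0,0],
  [0,0,0.02,0,0,0],
  [0,0,0.025,0,0,0],
  [0,0,0.025,0,0,0],
  [0,0,0.019,0,0,0],
])

```text
clock: 6.5
tool_pos: [0.6078, -0.2614, 0.1106]
tcp_rot: [179.9, 0.0, 92.0]
force: [0.2, -0.1, -0.1]
gripper_width: 0.991
```

Request:
drive_tool([
  [-0.0307,0.0278,0,0,0,0],
  [-0.0307,0.0278,0,0,0,0],
  [-0.0307,0.0278,0,0,0,0],
  [-0.0307,0.0278,0,0,0,0],
  [-0.0307,0.0278,0,0,0,0],
])

```text
clock: 6.92
tool_pos: [0.4522, -0.1213, 0.1085]
tcp_rot: [180.0, 0.0, 91.9]
force: [0.7, 1.6, 0.5]
gripper_width: 0.996
```

Request:
drive_tool([
  [0,0,0,0,0,0],
  [0,0,0,0,0,0],
  [0,0,0,0,0,0],
  [0,0,0,0,0,0],
  [0,0,0,0,0,0],
])

```text
clock: 7.33
tool_pos: [0.4549, -0.1232, 0.108]
tcp_rot: [179.9, 0.0, 91.9]
force: [0.0, -0.2, 0.2]
gripper_width: 0.995
```

Run:
```python
from h import *
o=arm.get_obs();im=arm.get_image("wrist")
print(o["tool_pos"],o["tcp_rot"],o["force"])
cv2.imwrite("pics/w2.png",im[:,:,::-1])
for name,m in masks(im).items():
    if name=="dark": continue
    for b in blobs(m,150):
        h=cv2.convexHull(b); M=cv2.moments(h); A=cv2.contourArea(h); P=(M["m10"]/A,M["m01"]/A); z=.01 if A>3000 else .03
        w=np.array([wcast(q,z,o) for q in h[:,0]],np.float32); R=cv2.minAreaRect(w)
        print(name,np.round(P,1),A,wcast(P,z,o).round(4),"rect",np.round(R[0],4),np.round(R[1],4),round(R[2],1))
```

```text
[ 0.45487583 -0.12319446  0.10801976] [1.79933914e+02 5.66079114e-03 9.18650346e+01] [ 0.03532521 -0.21708592  0.17245356]
copper [252.3 197.4] 941.5 [ 0.4524 -0.1216] rect [ 0.4526 -0.1219] [0.0277 0.0276] 1.9
copper [426.3 142.6] 649.5 [ 0.5971 -0.0688] rect [ 0.5998 -0.0687] [0.0676 0.0091] 0.8
copper [433.7  59.7] 411.5 [0.5977 0.0021] rect [0.6    0.0025] [0.0617 0.0062] 0.6
green [399.4 248.6] 3079.5 [ 0.6029 -0.1794] rect [ 0.6024 -0.1859] [0.0745 0.0698] 1.4
green [268.6  37.8] 2007.0 [0.4603 0.0011] rect [0.4603 0.0016] [0.0372 0.0381] 2.0
```

View pics/w2.png

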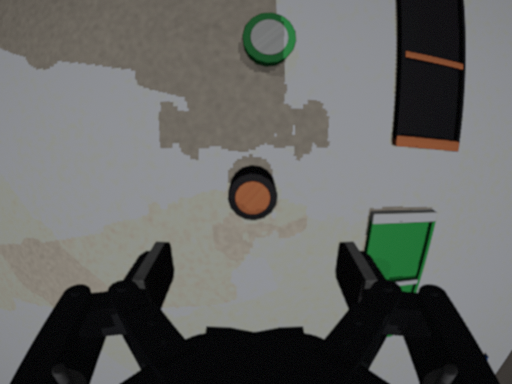

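The wrist view shows copper_round centred between the fingers at (252,197), the copper tray at upper right with its divider at (434,60), and the steel tray's +y bay empty at (400,249). Next: grasp copper_round.

Request:
drive_tool([
  [-0.001,0.001,-0.03,0,0,0],
  [0,0,-0.03,0,0,0],
  [0,0,-0.025,0,0,0],
  [0,0,-0.014,0,0,0],
  [0,0,-0.005,0,0,0],
])

```text
clock: 7.8
tool_pos: [0.4517, -0.1214, 0.0015]
tcp_rot: [-179.8, -0.1, 91.9]
force: [-0.1, 0.3, -0.1]
gripper_width: 0.994
```

Request:
drive_tool([
  [0,0,0,0,0,0],
  [0,0,0,0,0,0],
  [0,0,0,0,0,0],
  [0,0,0,0,0,0],
  [0,0,0,0,0,0],
], grip=0.02)

```text
clock: 8.22
tool_pos: [0.4535, -0.1216, 0.0051]
tcp_rot: [179.9, 0.0, 91.9]
force: [-1.2, -0.3, 6.4]
gripper_width: 0.44
```

Request:
drive_tool([
  [0,0,0,0,0,0],
  [0,0,0.005,0,0,0],
  [0,0,0.015,0,0,0],
  [0,0,0.02,0,0,0],
  [0,0,0.02,0,0,0],
])

```text
clock: 8.63
tool_pos: [0.4523, -0.1212, 0.065]
tcp_rot: [-180.0, -0.0, 92.0]
force: [0.6, -0.6, -0.4]
gripper_width: 0.438
```

Request:
drive_tool([
  [0,0,0,0,0,0],
  [0,0,0,0,0,0],
  [0,0,0,0,0,0],
  [0,0,0,0,0,0],
  [0,0,0,0,0,0],
])

```text
clock: 9.05
tool_pos: [0.4521, -0.1213, 0.0632]
tcp_rot: [-179.9, -0.0, 91.9]
force: [1.1, -0.0, -0.8]
gripper_width: 0.439
```

Request:
drive_tool([
  [0.032,0.0175,0,0,0,0],
  [0.032,0.0175,0,0,0,0],
  [0.032,0.0175,0,0,0,0],
  [0.032,0.0175,0,0,0,0],
  [0.032,0.0175,0,0,0,0],
])

```text
clock: 9.47
tool_pos: [0.6135, -0.0329, 0.0629]
tcp_rot: [-179.9, 0.0, 91.9]
force: [-0.5, -0.9, 0.1]
gripper_width: 0.437
```

Request:
drive_tool([
  [0,0,0,0,0,-0.01],
  [0,0,0,0,0,0],
  [0,0,-0.01,0,0,0],
  [0,0,-0.016,0,0,0],
  [0,0,-0.01,0,0,0],
])

```text
clock: 9.88
tool_pos: [0.6106, -0.0352, 0.0257]
tcp_rot: [-179.8, 0.1, 91.3]
force: [-0.5, -0.2, -0.9]
gripper_width: 0.433
```

Request:
drive_tool([
  [0,0,-0.008,0,0,0],
  [0,0,-0.005,0,0,0],
  [0,0,-0.003,0,0,0],
  [0,0,-0.002,0,0,0],
  [0,0,0,0,0,0],
])

```text
clock: 10.3
tool_pos: [0.6126, -0.0339, 0.0097]
tcp_rot: [-180.0, 0.0, 91.4]
force: [0.5, -0.1, -0.5]
gripper_width: 0.439
```

Request:
drive_tool([
  [0,0,0,0,0,0],
  [0,0,-0.001,0,0,0],
  [0,0,0,0,0,0],
  [0,0,0,0,0,0],
  [0,0,0,0,0,0],
])

```text
clock: 10.72
tool_pos: [0.613, -0.0338, 0.0092]
tcp_rot: [180.0, 0.0, 91.4]
force: [0.4, -0.3, 0.6]
gripper_width: 0.439
```

Now at floor height with the force slightly positive. Next: release, then steel_round.

Request:
drive_tool([
  [0,0,0,0,0,0],
  [0,0,0,0,0,0],
  [0,0,0,0,0,0],
  [0,0,0,0,0,0],
  [0,0,0,0,0,0],
], grip=0.085)

```text
clock: 11.13
tool_pos: [0.6126, -0.0338, 0.0088]
tcp_rot: [-180.0, 0.0, 91.4]
force: [-0.5, -0.1, 0.1]
gripper_width: 0.996
```

Request:
drive_tool([
  [0,0,0.01,0,0,0],
  [0,0,0.02,0,0,0],
  [0,0,0.025,0,0,0],
  [0,0,0.025,0,0,0],
  [0,0,0.02,0,0,0],
])

```text
clock: 11.55
tool_pos: [0.6131, -0.0336, 0.1114]
tcp_rot: [179.9, -0.0, 91.4]
force: [0.3, 0.1, -0.3]
gripper_width: 0.996
```

Request:
drive_tool([
  [-0.0303,0.007,0,0,0,0],
  [-0.0303,0.007,0,0,0,0],
  [-0.0303,0.007,0,0,0,0],
  [-0.0303,0.007,0,0,0,0],
  [-0.0303,0.007,0,0,0,0],
])

```text
clock: 11.97
tool_pos: [0.4598, 0.0015, 0.1095]
tcp_rot: [180.0, 0.0, 91.4]
force: [-0.0, 1.1, 0.1]
gripper_width: 0.993
```

Request:
drive_tool([
  [0,0,0,0,0,0],
  [0,0,0,0,0,0],
  [0,0,0,0,0,0],
  [0,0,0,0,0,0],
  [0,0,0,0,0,0],
])

```text
clock: 12.38
tool_pos: [0.4623, 0.0011, 0.109]
tcp_rot: [180.0, -0.0, 91.3]
force: [0.4, 0.4, 0.9]
gripper_width: 0.996
```

Run:
```python
from h import *
o=arm.get_obs();im=arm.get_image("wrist")
print(o["tool_pos"],o["tcp_rot"],o["force"])
cv2.imwrite("pics/w3.png",im[:,:,::-1])
for name,m in masks(im).items():
    if name=="dark": continue
    for b in blobs(m,150):
        h=cv2.convexHull(b); M=cv2.moments(h); A=cv2.contourArea(h); P=(M["m10"]/A,M["m01"]/A); z=.01 if A>3000 else .045 if name=="blue" else .03
        w=np.array([wcast(q,z,o) for q in h[:,0]],np.float32); R=cv2.minAreaRect(w)
        print(name,np.round(P,1),A,wcast(P,z,o).round(4),"rect",np.round(R[0],4),np.round(R[1],4),round(R[2],1))
```

```text
[0.46226889 0.00106822 0.10898556] [ 1.79951850e+02 -1.62367574e-02  9.13349481e+01] [0.37795699 0.3783325  0.89182949]
copper [399.9 259.8] 418.5 [ 0.6017 -0.0581] rect [ 0.6033 -0.0583] [0.0622 0.0095] 1.4
copper [416.8 238.6] 533.5 [ 0.615  -0.0358] rect [ 0.6154 -0.0362] [0.0287 0.0286] 49.3
copper [412.8 189.5] 374.0 [0.5988 0.0123] rect [0.6009 0.0123] [0.0624 0.0064] 1.1
copper [420.2 106.6] 749.0 [0.5955 0.0836] rect [0.5986 0.084 ] [0.0677 0.0096] 1.1
green [375.9 365.4] 167.5 [ 0.6181 -0.2175] rect [ 0.6174 -0.2213] [0.0177 0.0381] 2.3
green [253.3 194.9] 1805.0 [0.4606 0.0045] rect [0.4604 0.0037] [0.0392 0.0386] 49.1
blue [226.8  25.7] 351.0 [0.4395 0.1308] rect [0.4393 0.1302] [0.0087 0.0286] 83.4
blue [229.4  10.5] 985.0 [0.441  0.1422] rect [0.4404 0.142 ] [0.0169 0.0334] 89.2
```

View pics/w3.png

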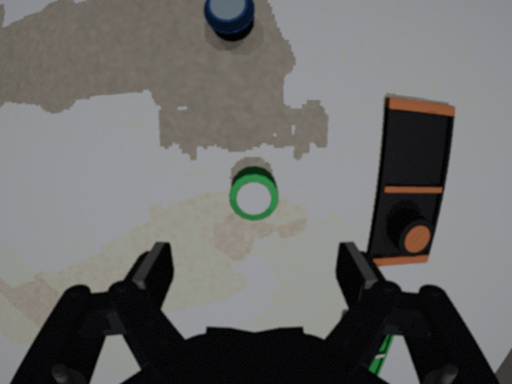

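The view shows copper_round upright in its bay at (417,239), steel_round at (253,195) and the objective at (229,11). Re-casting the copper tray at the right height gives centre (.613, .006). Next: steel_round.

Request:
drive_tool([
  [0,0.001,-0.03,0,0,0],
  [0,0,-0.03,0,0,0],
  [0,0,-0.025,0,0,0],
  [0,0,-0.015,0,0,0],
  [0,0,-0.005,0,0,0],
])

```text
clock: 12.85
tool_pos: [0.4601, 0.0021, 0.0014]
tcp_rot: [-179.8, -0.0, 91.4]
force: [-0.3, 0.0, 0.3]
gripper_width: 0.998
```

Request:
drive_tool([
  [0,0,0,0,0,0],
  [0,0,0,0,0,0],
  [0,0,0,0,0,0],
  [0,0,0,0,0,0],
  [0,0,0,0,0,0],
], grip=0.02)

```text
clock: 13.27
tool_pos: [0.462, 0.0022, 0.0051]
tcp_rot: [179.9, 0.0, 91.4]
force: [-1.4, -0.6, 6.7]
gripper_width: 0.439
```

Request:
drive_tool([
  [0,0,0,0,0,0],
  [0,0,0.005,0,0,0],
  [0,0,0.015,0,0,0],
  [0,0,0.02,0,0,0],
  [0,0,0.02,0,0,0],
])

```text
clock: 13.68
tool_pos: [0.4608, 0.0021, 0.065]
tcp_rot: [-180.0, -0.0, 91.4]
force: [0.2, -1.0, -0.3]
gripper_width: 0.439
```

Request:
drive_tool([
  [0,0,0,0,0,0],
  [0,0,0,0,0,0],
  [0,0,0,0,0,0],
  [0,0,0,0,0,0],
  [0,0,0,0,0,0],
])

```text
clock: 14.1
tool_pos: [0.4605, 0.0021, 0.0631]
tcp_rot: [-179.9, 0.0, 91.4]
force: [0.3, -0.6, -1.1]
gripper_width: 0.436
```

Request:
drive_tool([
  [0.0206,-0.027,0,0,0,0],
  [0.0206,-0.027,0,0,0,0],
  [0.0206,-0.027,0,0,0,0],
  [0.0206,-0.027,0,0,0,0],
  [0.0206,-0.027,0,0,0,0],
])

```text
clock: 14.52
tool_pos: [0.5644, -0.1342, 0.0629]
tcp_rot: [-179.9, -0.0, 91.4]
force: [0.2, 1.0, -0.2]
gripper_width: 0.434
```

Request:
drive_tool([
  [0.0206,-0.027,0,0,0,0],
  [0.0206,-0.027,0,0,0,0.005],
  [0,0,0,0,0,0],
  [0,0,-0.01,0,0,0],
  [0,0,-0.016,0,0,0],
])

```text
clock: 14.93
tool_pos: [0.6057, -0.1863, 0.0374]
tcp_rot: [179.9, -0.0, 91.6]
force: [-0.2, 0.1, -0.2]
gripper_width: 0.44
```

Request:
drive_tool([
  [0,0,-0.01,0,0,0],
  [0,0,-0.008,0,0,0],
  [0,0,-0.005,0,0,0],
  [0,0,-0.003,0,0,0],
  [0,0,-0.002,0,0,0],
])

```text
clock: 15.35
tool_pos: [0.6052, -0.1864, 0.0095]
tcp_rot: [-180.0, -0.0, 91.7]
force: [0.4, -1.1, -1.0]
gripper_width: 0.433
```

Request:
drive_tool([
  [0,0,0,0,0,0],
  [0,0,-0.001,0,0,0],
  [0,0,0,0,0,0],
  [0,0,0,0,0,0],
  [0,0,0,0,0,0],
])

```text
clock: 15.77
tool_pos: [0.6056, -0.1869, 0.0093]
tcp_rot: [180.0, 0.0, 91.7]
force: [-1.3, -0.3, 1.6]
gripper_width: 0.435
```

Request:
drive_tool([
  [0,0,0,0,0,0],
  [0,0,0,0,0,0],
  [0,0,0,0,0,0],
  [0,0,0,0,0,0],
  [0,0,0,0,0,0],
], grip=0.085)

```text
clock: 16.18
tool_pos: [0.6053, -0.1869, 0.0088]
tcp_rot: [180.0, 0.0, 91.7]
force: [0.4, 0.6, 0.2]
gripper_width: 0.998
```

Request:
drive_tool([
  [0,0,0.01,0,0,0],
  [0,0,0.02,0,0,0],
  [0,0,0.025,0,0,0],
  [0,0,0.025,0,0,0],
  [0,0,0.02,0,0,0],
])

```text
clock: 16.6
tool_pos: [0.6058, -0.1867, 0.1115]
tcp_rot: [179.9, 0.0, 91.7]
force: [1.4, -1.2, 0.0]
gripper_width: 0.995
```

Request:
drive_tool([
  [-0.0165,0.0328,0.003,0,0,0],
  [-0.0165,0.0328,0.003,0,0,0],
  [-0.0165,0.0328,0.003,0,0,0],
  [-0.0165,0.0328,0.003,0,0,0],
  [-0.0165,0.0328,0.003,0,0,0],
])

```text
clock: 17.02
tool_pos: [0.5219, -0.0215, 0.1248]
tcp_rot: [179.9, 0.0, 91.6]
force: [0.5, 1.6, 0.0]
gripper_width: 0.992
```

Request:
drive_tool([
  [-0.0165,0.0328,0,0,0,0],
  [-0.0165,0.0328,0,0,0,0],
  [-0.0165,0.0328,0,0,0,0],
  [-0.0165,0.0328,0,0,0,0],
  [-0.0165,0.0328,0,0,0,0],
])

```text
clock: 17.43
tool_pos: [0.4395, 0.1426, 0.1247]
tcp_rot: [179.9, 0.0, 91.7]
force: [0.8, 0.8, 0.6]
gripper_width: 0.996
```

Request:
drive_tool([
  [0,0,0,0,0,0],
  [0,0,0,0,0,0],
  [0,0,0,0,0,0],
  [0,0,0,0,0,0],
  [0,0,0,0,0,0],
])

```text
clock: 17.85
tool_pos: [0.4409, 0.1399, 0.1239]
tcp_rot: [180.0, 0.0, 91.5]
force: [0.1, 0.2, -0.9]
gripper_width: 0.999
```

Run:
```python
from h import *
o=arm.get_obs();im=arm.get_image("wrist")
print(o["tool_pos"],o["tcp_rot"],o["force"])
cv2.imwrite("pics/w4.png",im[:,:,::-1])
for name,m in masks(im).items():
    if name in("dark","green"): continue
    for b in blobs(m,200):
        h=cv2.convexHull(b); M=cv2.moments(h); A=cv2.contourArea(h); P=(M["m10"]/A,M["m01"]/A); z=.01 if A>2600 or P[0]>380 else .045 if name=="blue" else .03
        w=np.array([wcast(q,z,o) for q in h[:,0]],np.float32); R=cv2.minAreaRect(w)
        print(name,np.round(P,1),A,z,wcast(P,z,o).round(4),"rect",np.round(R[0],4),np.round(R[1],4),round(R[2],1))
```

```text
[0.44094134 0.13989472 0.12388316] [1.79990291e+02 2.40245861e-02 9.15215333e+01] [ 0.05004286  0.18260511 -0.87372981]
copper [410.  239.3] 536.5 0.01 [0.6093 0.0847] rect [0.6113 0.0844] [0.0738 0.0125] 1.0
copper [269.7  59.6] 582.0 0.03 [0.449  0.2494] rect [0.4491 0.2495] [0.0304 0.0124] 51.4
blue [254.2 188.4] 1412.0 0.045 [0.4397 0.1487] rect [0.4396 0.1487] [0.0331 0.0329] 1.6
blue [427.1  90.3] 4519.0 0.01 [0.6019 0.2402] rect [0.6055 0.2405] [0.0741 0.0725] 9.4
```

View pics/w4.png

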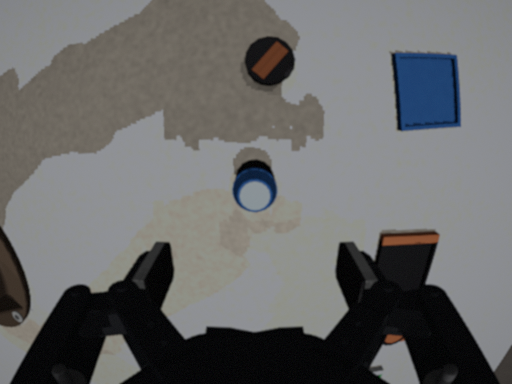

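The view shows the objective between the fingers, with its glass at (257,196), copper_bar at (270,60) and the cradle at (427,90). That puts the objective at about (.441, .144) and the cradle at (.607, .239).

Request:
drive_tool([
  [0,0.004,-0.03,0,0,0],
  [0,0,-0.03,0,0,0],
  [0,0,-0.03,0,0,0],
  [0,0,-0.018,0,0,0],
  [0,0,-0.006,0,0,0],
])

```text
clock: 18.32
tool_pos: [0.439, 0.1437, 0.0073]
tcp_rot: [-179.8, 0.1, 91.6]
force: [-0.3, -0.3, 0.6]
gripper_width: 0.998
```

Request:
drive_tool([
  [0,0,0,0,0,0],
  [0,0,0,0,0,0],
  [0,0,0,0,0,0],
  [0,0,0,0,0,0],
  [0,0,0,0,0,0],
], grip=0.015)

```text
clock: 18.73
tool_pos: [0.4412, 0.1453, 0.0112]
tcp_rot: [179.9, -0.0, 91.6]
force: [-1.9, -0.7, 6.9]
gripper_width: 0.406
```

Request:
drive_tool([
  [0,0,0,0,0,0],
  [0,0,0.005,0,0,0],
  [0,0,0.015,0,0,0],
  [0,0,0.02,0,0,0],
  [0,0,0.02,0,0,0],
])

```text
clock: 19.15
tool_pos: [0.4399, 0.145, 0.071]
tcp_rot: [-180.0, 0.0, 91.7]
force: [1.1, -0.4, -1.6]
gripper_width: 0.403
```

Request:
drive_tool([
  [0,0,0,0,0,0],
  [0,0,0,0,0,0],
  [0,0,0,0,0,0],
  [0,0,0,0,0,0],
  [0,0,0,0,0,0],
])

```text
clock: 19.57
tool_pos: [0.4397, 0.1449, 0.0691]
tcp_rot: [-179.9, 0.0, 91.7]
force: [-0.0, 0.0, -1.8]
gripper_width: 0.404
```

Request:
drive_tool([
  [0.0334,0.0188,0,0,0,0],
  [0.0334,0.0188,0,0,0,0],
  [0.0334,0.0188,0,0,0,0],
  [0.0334,0.0188,0,0,0,0],
  [0.0334,0.0188,0,0,0,0],
])

```text
clock: 19.98
tool_pos: [0.6083, 0.2397, 0.0687]
tcp_rot: [-179.9, 0.1, 91.7]
force: [0.2, 0.1, -1.3]
gripper_width: 0.407
```

Request:
drive_tool([
  [0,0,0,0,0,0],
  [0,0,0,0,0,0],
  [0,0,-0.01,0,0,0],
  [0,0,-0.016,0,0,0],
  [0,0,-0.01,0,0,0],
])

```text
clock: 20.4
tool_pos: [0.6055, 0.2378, 0.0317]
tcp_rot: [-179.9, 0.1, 91.7]
force: [-0.3, -0.4, -2.0]
gripper_width: 0.403
```

Request:
drive_tool([
  [0,0,-0.008,0,0,0],
  [0,0,-0.005,0,0,0],
  [0,0,-0.003,0,0,0],
  [0,0,-0.002,0,0,0],
  [0,0,0,0,0,0],
])

```text
clock: 20.82
tool_pos: [0.6073, 0.2392, 0.0158]
tcp_rot: [180.0, -0.0, 91.7]
force: [-0.6, -0.2, -2.3]
gripper_width: 0.41
```

Request:
drive_tool([
  [0,0,0,0,0,0],
  [0,0,-0.001,0,0,0],
  [0,0,0,0,0,0],
  [0,0,0,0,0,0],
  [0,0,0,0,0,0],
])

```text
clock: 21.23
tool_pos: [0.6078, 0.2394, 0.0154]
tcp_rot: [179.9, -0.0, 91.7]
force: [0.4, -1.2, 2.0]
gripper_width: 0.406
```

Request:
drive_tool([
  [0,0,0,0,0,0],
  [0,0,0,0,0,0],
  [0,0,0,0,0,0],
  [0,0,0,0,0,0],
  [0,0,0,0,0,0],
], grip=0.085)

```text
clock: 21.65
tool_pos: [0.6073, 0.2391, 0.0148]
tcp_rot: [-180.0, 0.0, 91.7]
force: [0.1, 0.5, 0.9]
gripper_width: 0.997
```

Request:
drive_tool([
  [0,0,0.01,0,0,0],
  [0,0,0.02,0,0,0],
  [0,0,0.025,0,0,0],
  [0,0,0.025,0,0,0],
  [0,0,0.02,0,0,0],
])

```text
clock: 22.07
tool_pos: [0.6076, 0.2396, 0.1175]
tcp_rot: [179.9, -0.0, 91.7]
force: [-0.2, 0.2, 0.0]
gripper_width: 0.986
```

Request:
drive_tool([
  [-0.0316,0.002,0,0,0,0],
  [-0.0316,0.002,0,0,0,0],
  [-0.0316,0.002,0,0,0,0],
  [-0.0316,0.002,0,0,0,0],
  [-0.0316,0.002,0,0,0,0],
])

```text
clock: 22.48
tool_pos: [0.4479, 0.2492, 0.1156]
tcp_rot: [179.9, -0.0, 91.7]
force: [0.1, 0.2, 0.1]
gripper_width: 0.997
```

Request:
drive_tool([
  [0,0,0,0,0,0],
  [0,0,0,0,0,0],
  [0,0,0,0,0,0],
  [0,0,0,0,0,0],
  [0,0,0,0,0,0],
])

```text
clock: 22.9
tool_pos: [0.4505, 0.249, 0.1149]
tcp_rot: [180.0, -0.0, 91.6]
force: [-0.2, -0.1, -1.0]
gripper_width: 0.997
```

Run:
```python
from h import *
o=arm.get_obs();im=arm.get_image("wrist")
print(o["tool_pos"],o["tcp_rot"],o["force"])
cv2.imwrite("pics/w5.png",im[:,:,::-1])
for name,m in masks(im).items():
    if name in("dark","green"): continue
    for b in blobs(m,200):
        h=cv2.convexHull(b); M=cv2.moments(h); A=cv2.contourArea(h); P=(M["m10"]/A,M["m01"]/A); z=.01 if A>2600 or P[0]>380 else .03
        print(name,np.round(P,1),A,z,wcast(P,z,o).round(4))
```

```text
[0.4505112  0.2490288  0.11493745] [ 1.79966404e+02 -1.74669529e-02  9.15753081e+01] [-0.2158429  -0.07383671 -0.95739466]
copper [254.  196.2] 600.0 0.03 [0.4494 0.2493]
blue [411.5 199.2] 4567.5 0.01 [0.6039 0.2429]
```

View pics/w5.png

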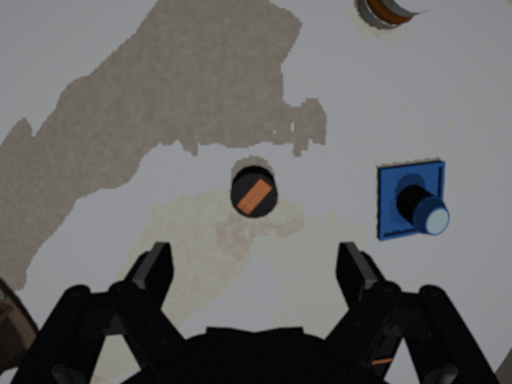

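The objective stands upright in the cradle at (415,205). copper_bar sits between the fingers at (254,196), measured at (.4494, .2493).

Request:
drive_tool([
  [-0.001,0,-0.03,0,0,0],
  [0,0,-0.03,0,0,0],
  [0,0,-0.03,0,0,0],
  [0,0,-0.016,0,0,0],
  [0,0,-0.005,0,0,0],
])

```text
clock: 23.37
tool_pos: [0.4472, 0.248, 0.001]
tcp_rot: [-179.8, 0.1, 91.6]
force: [0.8, -0.5, -0.0]
gripper_width: 0.998
```

Request:
drive_tool([
  [0,0,0,0,0,0],
  [0,0,0,0,0,0],
  [0,0,0,0,0,0],
  [0,0,0,0,0,0],
  [0,0,0,0,0,0],
], grip=0.02)

```text
clock: 23.78
tool_pos: [0.4493, 0.2497, 0.0053]
tcp_rot: [179.9, -0.1, 91.6]
force: [-1.1, -0.4, 6.3]
gripper_width: 0.436
```

Request:
drive_tool([
  [0,0,0,0,0,0],
  [0,0,0.005,0,0,0],
  [0,0,0.015,0,0,0],
  [0,0,0.02,0,0,0],
  [0,0,0.02,0,0,0],
])

```text
clock: 24.2
tool_pos: [0.4481, 0.249, 0.0651]
tcp_rot: [-180.0, 0.0, 91.7]
force: [0.6, 0.5, -0.3]
gripper_width: 0.436
```

Request:
drive_tool([
  [0,0,0,0,0,0],
  [0,0,0,0,0,0],
  [0,0,0,0,0,0],
  [0,0,0,0,0,0],
  [0,0,0,0,0,0],
])

```text
clock: 24.62
tool_pos: [0.4478, 0.2488, 0.0631]
tcp_rot: [-179.9, 0.0, 91.7]
force: [-0.1, 0.5, -1.1]
gripper_width: 0.435
```

Request:
drive_tool([
  [0.0235,-0.0294,0,0,0,0],
  [0.0235,-0.0294,0,0,0,0],
  [0.0235,-0.0294,0,0,0,0],
  [0.0235,-0.0294,0,0,0,0],
  [0.0235,-0.0294,0,0,0,0],
])

```text
clock: 25.03
tool_pos: [0.5663, 0.1005, 0.0631]
tcp_rot: [-179.9, 0.0, 91.7]
force: [0.4, -0.0, -1.3]
gripper_width: 0.437
```

Request:
drive_tool([
  [0.0235,-0.0294,0,0,0,0],
  [0.0235,-0.0294,0,0,0,0],
  [0,0,0,0,0,0],
  [0,0,-0.01,0,0,0],
  [0,0,-0.016,0,0,0],
])

```text
clock: 25.45
tool_pos: [0.6133, 0.0439, 0.0377]
tcp_rot: [179.9, -0.1, 91.6]
force: [-0.4, 1.2, -0.9]
gripper_width: 0.44
```

Request:
drive_tool([
  [0,0,-0.01,0,0,0],
  [0,0,-0.008,0,0,0],
  [0,0,-0.005,0,0,0],
  [0,0,-0.003,0,0,0],
  [0,0,-0.002,0,0,0],
])

```text
clock: 25.87
tool_pos: [0.6126, 0.0439, 0.0095]
tcp_rot: [-180.0, -0.0, 91.7]
force: [0.2, 0.8, -0.2]
gripper_width: 0.435
```

Request:
drive_tool([
  [0,0,0,0,0,0],
  [0,0,-0.001,0,0,0],
  [0,0,0,0,0,0],
  [0,0,0,0,0,0],
  [0,0,0,0,0,0],
])

```text
clock: 26.28
tool_pos: [0.6133, 0.0436, 0.0094]
tcp_rot: [179.9, -0.0, 91.7]
force: [-0.5, 0.6, 4.2]
gripper_width: 0.438
```

Floor contact is felt (4 N). Next: release, then retreat up and back so the overhead views are clear.

Request:
drive_tool([
  [0,0,0,0,0,0],
  [0,0,0,0,0,0],
  [0,0,0,0,0,0],
  [0,0,0,0,0,0],
  [0,0,0,0,0,0],
], grip=0.085)

```text
clock: 26.7
tool_pos: [0.6128, 0.0433, 0.0087]
tcp_rot: [-180.0, 0.0, 91.7]
force: [-0.5, -0.5, 0.1]
gripper_width: 0.999
```

Request:
drive_tool([
  [0,0,0.01,0,0,0],
  [0,0,0.025,0,0,0],
  [0,0,0.03,0,0,0],
  [0,0,0.03,0,0,0],
  [0,0,0.03,0,0,0],
])

```text
clock: 27.12
tool_pos: [0.6126, 0.0435, 0.1358]
tcp_rot: [-180.0, -0.0, 91.7]
force: [1.1, 0.5, 0.2]
gripper_width: 0.995
```

Request:
drive_tool([
  [-0.035,0,0.01,0,0,0],
  [-0.035,0,0.01,0,0,0],
  [-0.035,0,0.01,0,0,0],
  [-0.035,0,0.01,0,0,0],
  [-0.035,0,0.01,0,0,0],
])

```text
clock: 27.53
tool_pos: [0.4361, 0.0434, 0.1847]
tcp_rot: [180.0, 0.0, 91.7]
force: [-0.8, 0.0, 0.3]
gripper_width: 0.998
```

Request:
drive_tool([
  [0,0,0,0,0,0],
  [0,0,0,0,0,0],
  [0,0,0,0,0,0],
  [0,0,0,0,0,0],
  [0,0,0,0,0,0],
])

```text
clock: 27.95
tool_pos: [0.4387, 0.0435, 0.1837]
tcp_rot: [-180.0, -0.0, 91.6]
force: [-0.6, -0.2, -0.2]
gripper_width: 0.997
```

Run:
```python
from h import *
o=arm.get_obs(); s=arm.get_image("scene"); t=arm.get_image("top")
cv2.imwrite("pics/end_s.png",cv2.resize(s[140:260,70:450,::-1].copy(),None,fx=2.1,fy=2.1,interpolation=cv2.INTER_CUBIC))
cv2.imwrite("pics/end_t.png",cv2.resize(t[140:260,70:450,::-1].copy(),None,fx=2.1,fy=2.1,interpolation=cv2.INTER_CUBIC))
a=cv2.imread("pics/end_s.png");b=cv2.imread("pics/end_t.png");cv2.imwrite("pics/end.png",np.vstack([a,b]))
for n,im in(("top",t),("scene",s)):
    c=arm.get_calibration(n)
    k=4;big=cv2.resize(im,None,fx=k,fy=k,interpolation=cv2.INTER_CUBIC)
    m=masks(big)
    for name in("copper",):
        for bb in blobs(m[name],400):
            M=cv2.moments(cv2.convexHull(bb)); P=(np.array([M["m10"],M["m01"]])/M["m00"]+.5)/k-.5
            if 150<P[1]<250: print(n,name,P.round(1),round(M["m00"]/16),"z.034",cast(c,P,.034).round(4),"z.01",cast(c,P,.01).round(4))
    # bystander displacement between first and last pictures
    im0=cv2.imread(f"pics/{n}0.png")[:,:,::-1].copy()
    for nm,(lo,hi) in dict(red=(0,4),amber=(5,20)).items():
        for I in(im0,im):
            h,sa,v=cv2.split(cv2.cvtColor(I,cv2.COLOR_RGB2HSV)); q=((h>=lo)&(h<=hi)&(sa>120)&(v>50))
            x0,x1=((395,440) if nm=="red" else (80,115)) if n=="top" else ((80,115) if nm=="red" else (410,445))
            q[:,:x0]=0;q[:,x1:]=0;q[:165]=0;q[225:]=0
            y,x=np.nonzero(q); print(n,nm,len(x),x.mean().round(2),y.mean().round(2))
```

```text
top copper [280.6 247.8] 29 z.034 [ 0.402  -0.0681] z.01 [ 0.4039 -0.0698]
top copper [270.  249.7] 41 z.034 [ 0.3972 -0.0412] z.01 [ 0.399  -0.0422]
top copper [264.7 239.4] 33 z.034 [ 0.423  -0.0276] z.01 [ 0.4255 -0.0283]
top copper [233.4 238.6] 108 z.034 [0.4245 0.0521] z.01 [0.427  0.0536]
top copper [259.4 227.4] 30 z.034 [ 0.4534 -0.014 ] z.01 [ 0.4567 -0.0143]
top copper [256.1 220.6] 29 z.034 [ 0.4711 -0.0056] z.01 [ 0.4749 -0.0056]
top copper [211.1 214.3] 40 z.034 [0.4866 0.1111] z.01 [0.4908 0.1141]
top copper [235.2 205.5] 38 z.034 [0.5105 0.049 ] z.01 [0.5153 0.0504]
top copper [274.2 194.1] 29 z.034 [ 0.5416 -0.0525] z.01 [ 0.5473 -0.0539]
top copper [204.4 190.4] 142 z.034 [0.5504 0.131 ] z.01 [0.5563 0.1345]
top copper [ 97.1 188.9] 150 z.034 [0.5524 0.4133] z.01 [0.5584 0.4244]
top copper [238.2 181.7] 31 z.034 [0.5745 0.0424] z.01 [0.5811 0.0436]
top copper [268.3 168.1] 75 z.034 [ 0.6129 -0.0371] z.01 [ 0.6204 -0.038 ]
top copper [280.9 170.9] 96 z.034 [ 0.6052 -0.0708] z.01 [ 0.6126 -0.0726]
top copper [168.2 190.4] 271 z.034 [0.5496 0.2262] z.01 [0.5555 0.2323]
top copper [253.7 152.5] 96 z.034 [0.6565 0.0021] z.01 [0.6652 0.0022]
top red 315 414.97 209.04
top red 400 413.42 209.77
top amber 42 99.24 189.31
top amber 68 98.69 189.88
scene copper [238.6 224.3] 108 z.034 [ 0.6346 -0.074 ] z.01 [ 0.6176 -0.0733]
scene copper [254.1 215.4] 83 z.034 [ 0.6131 -0.0352] z.01 [ 0.5954 -0.0331]
scene copper [270.4 220.6] 53 z.034 [0.6327 0.0015] z.01 [0.6156 0.0047]
scene copper [285.8 212.7] 53 z.034 [0.6137 0.0417] z.01 [0.596  0.0462]
scene copper [301.7 217.5] 99 z.034 [0.6321 0.0767] z.01 [0.615  0.0824]
scene red 331 95.29 195.08
scene red 329 95.24 195.05
scene amber 27 425.96 187.15
scene amber 29 425.9 187.24
```

View pics/end.png

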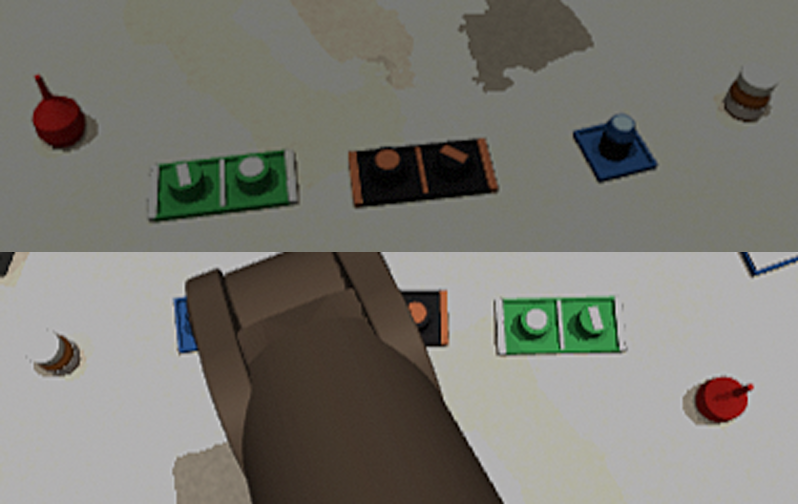

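The end view shows all five items upright, each in its own bay. In the scene view both copper mounts lie within about 4 mm of their bay centres. The jar and blower haven't moved there either (pixel shift under 0.2). I'll hand in.

```bash
python3 -c "
from plant import arm
print(arm.sign_off())"
```

```text
the job is handed in; nothing more can be done
None
```

The job is done and handed in after about 28 s on the robot's clock. Both copper mounts are in the copper tray, both steel mounts are in the steel tray, one to a bay, and the objective is in the blue cradle. Each was lowered until it touched or all but touched the floor of its bay (0.6 to 14 N on the wrist), then released.

**What the last checks showed:**
- **Placing:** the final pictures show all five upright in the right bays. In the scene view the copper mounts lie about 3–4 mm from their bay centres. I checked the steel mounts and the objective only by eye and by where the tool released them.
- **Jar and blower:** in the scene view neither moved (under 0.2 pixel between first and last pictures).

**What disagreed:**
- **Camera views:** the top and scene views differed by up to about 6 mm in x on most things, and about 9 mm on the objective. I averaged them and checked against the wrist camera.
- **Top view at the end:** the arm blocked its view of the cradle and most of the copper tray. Its colour masks for the jar and blower shifted by up to about 1.5 pixels; I put that down to a lighting change, because the scene view shows no movement.
- **Gripper reading:** it showed about 37 mm on the 40 mm mounts, but every grip held.

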